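# Make up two specimen-collection kits

## Task

Make up two collection kits from the stock on the bench. First complete the green tray, which goes out first: the tube with the red cap and the pot with the yellow lid; then complete the white tray: the tube with the grey cap, the pot with the blue lid and the orange slide box. Stand each tube and pot upright in the middle of its own marking, lay the slide box flat along its oblong marking, and leave the lilac-capped tube and the white-lidded pot where they stand.

Things in the scene. Friction and masses are not known exactly. Their poses are not given: they have to be found in the camera images.
- tray_green: fixed green kit tray, 88 (x) by 250 (y); origin: centre of underside, z up; yaw within 0.2 rad. Walls, dividers 4 thick, tops 12 over bench; floor 3 thick. Three bays along its y, 80 deep in x, centred on x = 0, each with a dark floor marking: tubes, 56 wide at y = +93 (33 disc); pots, 74 wide at y = +24 (52 disc); slide box, 104 wide at y = -69 (oblong 38 by 84 along y). All mm.
- tray_white: fixed white kit tray, 88 (x) by 250 (y); origin: centre of underside, z up; yaw within 0.2 rad. Walls, dividers 4 thick, tops 12 over bench; floor 3 thick. Three bays along its y, 80 deep in x, centred on x = 0, each with a dark floor marking: tubes, 56 wide at y = +93 (33 disc); pots, 74 wide at y = +24 (52 disc); slide box, 104 wide at y = -69 (oblong 38 by 84 along y). All mm.
- tube_red: sample tube with a flat foot, standing upright: pale body 27 mm across with a white label, red cap 29 mm across and 20 mm high, 84 mm tall in all. Its origin is the centre of its underside, z up. Stands loose on the bench, 30 to 56 g.
- tube_grey: sample tube with a flat foot, standing upright: pale body 27 mm across with a white label, grey cap 29 mm across and 20 mm high, 84 mm tall in all. Its origin is the centre of its underside, z up. Stands loose on the bench, 30 to 56 g.
- pot_blue: specimen pot, standing upright: pale body 45 mm across with a white label, blue lid 48 mm across and 15 mm high, 62 mm tall in all. Its origin is the centre of its underside, z up. Stands loose on the bench, 45 to 84 g.
- pot_yellow: specimen pot, standing upright: pale body 45 mm across with a white label, yellow lid 48 mm across and 15 mm high, 62 mm tall in all. Its origin is the centre of its underside, z up. Stands loose on the bench, 45 to 84 g.
- slide_box: closed orange plastic box for microscope slides with a white label on top, lying flat: 34 mm along its x, 80 mm along its y, 36 mm tall. Its origin is the centre of its underside, z up. Loose on the bench, 45 to 84 g, long side within 0.5 rad of world y at the start.
- tube_lilac: spare stock, to be left alone: sample tube with a flat foot, standing upright: pale body 27 mm across with a white label, lilac cap 29 mm across and 20 mm high, 84 mm tall in all. Its origin is the centre of its underside, z up. Stands loose on the bench, 30 to 56 g.
- pot_white: spare stock, to be left alone: specimen pot, standing upright: pale body 45 mm across with a white label, white lid 48 mm across and 15 mm high, 62 mm tall in all. Its origin is the centre of its underside, z up. Stands loose on the bench, 45 to 84 g.
Not all that is in view belongs to the job. Of the things that look like the slide_box, take the one that is nearest to the robot's base at the start.

How it is judged:
By the outcome, as a careful person would: the job done as asked, in the order asked, and still so for the second after the job is handed in, with the robot touching nothing.
It also fails if it takes over 128 s, if anything falls off the work surface, if the arm or the gripper's body presses on something with over 40 N, if the wrist force passes 120 N, or if a joint passes its speed limit or range.

## Robot

A 7-joint arm with a two-finger parallel gripper is mounted at the origin on the work surface. World frame = base frame: x ahead of the robot, y to its left, z up, the work surface at z = 0. Lengths are in m, angles in rad, forces in N, time in s.
With the tool pointing down it reaches from about 0.375 to 0.925 m from the base axis. Payload 3.1 kg.
Tool frame: the origin (TCP) lies midway between the tips of the shut fingers; the grasp point (between the pads) lies 19 mm behind it; z points along the fingers, y is the line along which they close (so a half turn about z gives the same grasp; the last joint's range is limited). The gripper opens to 85 mm and grips with 20 to 120 N. Pads are 22 mm wide; open, the fingers measure 114 mm over their backs; the gripper's body (76 mm by 85 mm) begins 54 mm behind the grasp point. The pads swing forward as they close: fully open they stand 13 mm farther back than shut.
Start: joints at [-1.401, 0.383, 0.044, 1.598, -0.018, 1.161, -0.05], TCP at [0.172, 0.627, 0.231] pointing down, gripper open.
Joint ranges: [-2.61, 2.61], [-0.41, 2.15], [-1.48, 1.57], [0, 2.5], [-1.57, 4.71], [0.05, 1.97], [-2.85, 2.85]. Speed limits (rad/s): [2.79, 2.79, 3.14, 3.14, 3.14, 3.14, 3.14].

## Interface

Orientations are given as a unit quaternion [x, y, z, w].
In Python, from plant import ctrl, eoat, inverse_kinematics, sense, eyes, ticket, nets gives the robot as it stands. The module is installed in compiled form; this text tells all that it offers. Calls block until the motion is done:
- ctrl.move_ptp(position, orientation): joint-space move of the TCP to a pose.
- ctrl.move_linear(position, attitude=None, speed=0.15, f_stop=None): straight line of the TCP; attitude=None keeps the orientation; speed is the mean speed in m/s. With f_stop (N) it stops when the force on the tool has changed by that much, and returns True; else False.
- ctrl.movej(angles): joint-space move.
- eoat.set_gripper(opening): finger opening in m; the grip force is fixed at half the most; returns when the fingers have stopped.
- ctrl.hold(seconds).
- inverse_kinematics(position, orientation): joint angles nearest the present ones, or None.
- sense(): the state.
- eyes.grab_frame(name): name is "scene" or "side" or "wrist"; returns the picture (384x512x3 uint8, blue, green, red); there is no depth.
- eyes.camera_model(name): a dict with "fx", "fy", "cx", "cy" (pixels), "rvec" (rotation vector, rad) and "tvec" (3), from world to camera coordinates, as OpenCV has them. Camera axes: x right, y down, z forward; pixel columns grow to the right and rows downward; lengths in m; the calibration is good to about 2 mm. A picture is of the moment at which its call begins: read the wrist's pose just before it. camera_model takes no time and is no camera call; for the wrist camera it gives the pose at the moment of the call.
A pose or a line that the arm cannot do raises ctrl.IKError and nothing moves.
- ticket.close_job(): hands the job in; it is judged then, once.
Trained networks look in the newest picture that a camera, given by its name, has taken for a name from the list of things; names that differ only in an ending like _2 or _b are one class to them, and where a whole thing is asked for, a point or a joint stands for the part that bears it (a point fixed in the world has none). Each returns a list of dicts, best first, with "p" (0 to 1); they miss things now and then, are a little off and sometimes report something else, mostly with a low value. They report only what shows in the picture. A call takes as long as a camera call. They do not tell look-alikes from the thing itself.
- nets.look_for(camera, label): "xyz" ([x, y, z] in m, in world coordinates, good to about 4 mm: the middle of the surface that is visible of it).
- nets.silhouettes(camera, label): "mask" (384x512 bool, what is visible of it).
- nets.spot_point(camera, label): "xyz" ([x, y, z] in m, in world coordinates, good to about 4 mm: a listed point, or the origin of a listed thing).
The state is a dict: "clock": time; "joint_pos": joint angles; "joint_vel": joint speeds; "effort": joint torques, N m; "tool_pos": TCP position; "orientation": TCP orientation; "contact_force": force on the tool from outside, world axes, zero at the start; "torque": the same for the moment, N m; "gripper_width": finger opening in m; "grip_force": force on a finger pad.
Only numpy, scipy, OpenCV 4.12 (cv2) and the standard library are available. Lean on these libraries where they do the work, as an engineer would, in place of code of your own. Each camera call takes 0.05 s, during which the arm holds its last target. There are 200 camera calls.

## Working session

There is one attempt and no reset: what is moved stays moved. The work goes in short steps, each a Python script; the robot and the scene stay as the last script left them, time stands still between calls to the robot, and variables do not carry over. Pictures are saved under pics/ and viewed, at most 14 in all, crops included, and the job is handed in when it is done.

```bash
mkdir -p pics; ls; python3 - <<'E'
from plant import ctrl, eoat, inverse_kinematics, sense, eyes, ticket, nets
import cv2,numpy as np
for c in ("scene","side"):
    cv2.imwrite(f"pics/{c}0.png",eyes.grab_frame(c))
    for l in "tray_green tray_white tube_red tube_grey pot_blue pot_yellow slide_box tube_lilac pot_white".split():
        print(c,l,[(np.round(d["xyz"],3).tolist(),round(d["p"],2)) for d in nets.spot_point(c,l)][:4])
print(sense())
E
```

```text
pics
scene tray_green [([0.47, 0.151, -0.001], 0.94)]
scene tray_white [([0.472, -0.149, -0.001], 0.63)]
scene tube_red [([0.69, -0.164, 0.0], 0.67)]
scene tube_grey [([0.675, 0.005, -0.001], 0.74)]
scene pot_blue [([0.628, -0.08, -0.001], 0.88)]
scene pot_yellow [([0.693, 0.176, 0.0], 0.92)]
scene slide_box [([0.529, 0.555, 0.002], 0.85), ([0.615, 0.252, 0.002], 0.84)]
scene tube_lilac [([0.623, 0.095, -0.0], 0.54)]
scene pot_white [([0.628, -0.264, 0.001], 0.69)]
side tray_green [([0.469, 0.152, -0.001], 0.64)]
side tray_white [([0.474, -0.153, -0.0], 0.93)]
side tube_red [([0.69, -0.164, 0.001], 0.64)]
side tube_grey [([0.672, 0.004, 0.001], 0.55)]
side pot_blue [([0.624, -0.083, -0.002], 0.79)]
side pot_yellow [([0.692, 0.181, 0.001], 0.79)]
side slide_box [([0.533, 0.547, 0.001], 0.83), ([0.62, 0.254, -0.001], 0.72), ([0.476, -0.152, -0.001], 0.33)]
side tube_lilac [([0.621, 0.089, 0.0], 0.55)]
side pot_white [([0.63, -0.258, -0.0], 0.6)]
{'clock': 1.0, 'joint_pos': array([-1.40080495,  0.38286279,  0.04392669,  1.5978669 , -0.01790949,
        1.16120242, -0.0498924 ]), 'joint_vel': array([ 3.64143999e-04, -1.42174442e-03, -2.21651571e-04, -1.94700162e-03,
        2.02583819e-04, -8.50551018e-04,  3.28377244e-05]), 'effort': array([-9.34878858e-05, -4.33448768e+01,  1.02305174e+00, -2.49926358e+01,
        1.05263022e-02,  1.77891183e-03,  5.50285407e-06]), 'tool_pos': array([0.17198786, 0.62685608, 0.23130905]), 'orientation': array([ 1.33483274e-01,  9.91051066e-01,  2.75013098e-05, -9.13563502e-06]), 'contact_force': array([-0.6396783 , -0.92801943,  0.4728769 ]), 'torque': array([-0.00542317, -0.01292443,  0.02450096]), 'grip_force': 0.0, 'gripper_width': 0.08539687143571563}
```

View pics.

View pics/scene0.png

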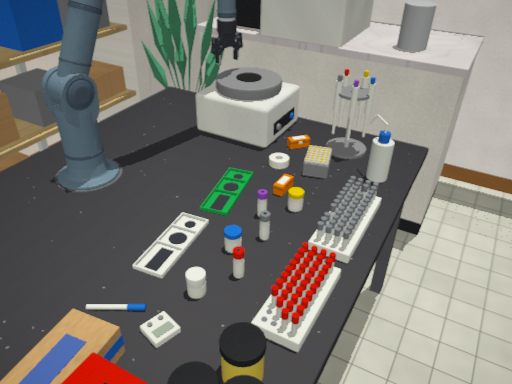

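View pics/side0.png

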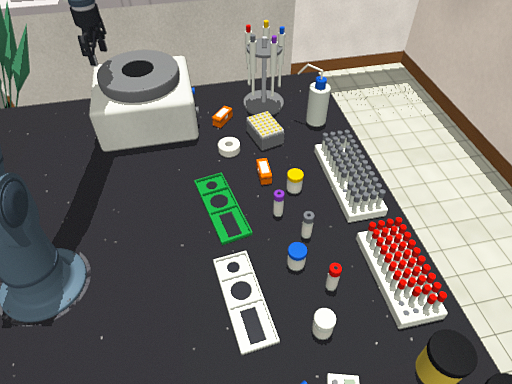

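```bash
cat >h.py <<'E'
from plant import ctrl, eoat, inverse_kinematics, sense, eyes, ticket, nets
import cv2, numpy as np
from scipy.spatial.transform import Rotation as R
def q(yaw):   # tool down, closing axis y: world x at yaw=0 (half turn free)
    return (R.from_euler('z',yaw+np.pi/2)*R.from_euler('x',np.pi)).as_quat()
def best_q(p,yaw):
    j=sense()["joint_pos"]; c=[]
    for k in (0,np.pi,-np.pi):
        s=inverse_kinematics(list(p),q(yaw+k))
        if s is not None: c.append((np.abs(np.array(s)-j).max(),k,s))
    c.sort(key=lambda t:t[0]); return q(yaw+c[0][1]),c[0][0]
def model(cam): return eyes.camera_model(cam)
def ray(m,uv,z):  # pixels -> world xy at height z
    uv=np.atleast_2d(uv).astype(float); Rm=cv2.Rodrigues(np.array(m["rvec"],float))[0]; t=np.array(m["tvec"],float).ravel()
    d=np.c_[(uv[:,0]-m["cx"])/m["fx"],(uv[:,1]-m["cy"])/m["fy"],np.ones(len(uv))]@Rm
    o=-Rm.T@t; return (o+d*((z-o[2])/d[:,2])[:,None])[:,:2]
E
python3 - <<'E'
from h import *
ctrl.move_linear([0.172,0.627,0.33],speed=0.2)
for i,p in enumerate([[0.54,0.14,0.40],[0.54,-0.14,0.40]]):
    Q,d=best_q(p,0); print(d); ctrl.move_ptp(p,Q); ctrl.hold(.3)
    m=model("wrist"); f=eyes.grab_frame("wrist"); cv2.imwrite(f"pics/w{i}.png",f)
    import pickle; pickle.dump((m,f),open(f"w{i}.pkl","wb"))
    print(sense()["clock"],sense()["joint_pos"].round(2))
    for l in "tray_green tray_white tube_red tube_grey pot_blue pot_yellow slide_box tube_lilac pot_white".split():
        print(l,[(np.round(d["xyz"],3).tolist(),round(d["p"],2)) for d in nets.spot_point("wrist",l)][:3])
E
```

```text
0.6340735855136705
4.1917 [-0.95  0.11  0.68  1.62 -0.07  1.44 -0.26]
tray_green [([0.466, 0.149, 0.0], 0.68)]
tray_white [([0.474, -0.15, 0.003], 0.55)]
tube_red [([0.69, -0.162, -0.0], 0.93), ([0.617, 0.092, 0.0], 0.34)]
tube_grey [([0.674, -0.0, 0.002], 0.81)]
pot_blue [([0.69, 0.177, -0.0], 0.56), ([0.627, -0.079, 0.001], 0.55)]
pot_yellow [([0.688, 0.177, 0.002], 0.85)]
slide_box [([0.614, 0.25, 0.002], 0.71)]
tube_lilac [([0.618, 0.092, -0.001], 0.79), ([0.673, -0.001, 0.0], 0.68)]
pot_white [([0.637, -0.264, -0.0], 0.85)]
0.5495202081953741
6.075 [-0.67  0.13  0.95  1.62 -0.11  1.44  0.29]
tray_green [([0.474, -0.149, 0.008], 0.3)]
tray_white [([0.475, -0.15, 0.001], 0.78)]
tube_red [([0.689, -0.159, -0.002], 0.61)]
tube_grey [([0.676, -0.001, 0.0], 0.93)]
pot_blue [([0.627, -0.081, 0.004], 0.57)]
pot_yellow []
slide_box [([0.627, -0.082, 0.002], 0.74)]
tube_lilac [([0.619, 0.091, -0.001], 0.77), ([0.676, -0.002, 0.0], 0.33)]
pot_white [([0.635, -0.262, 0.002], 0.9)]
```

View pics/w0.png

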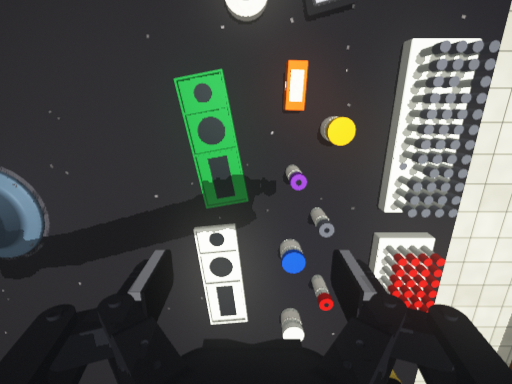

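View pics/w1.png

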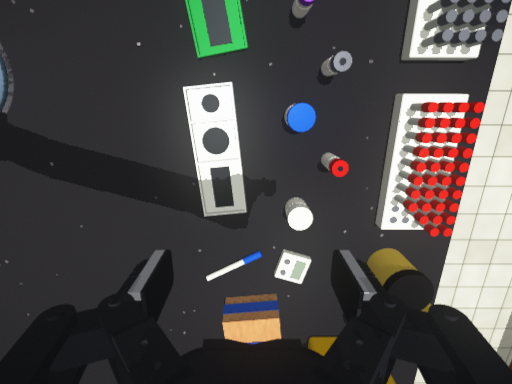

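```bash
cat >>h.py <<'E'
def blob(f,hue,seed,smin=110,vmin=60,rad=30):
    h=cv2.cvtColor(f,cv2.COLOR_BGR2HSV).astype(int); d=np.abs((h[...,0]-hue+90)%180-90)
    k=((d<9)&(h[...,1]>smin)&(h[...,2]>vmin)).astype(np.uint8)
    yy,xx=np.mgrid[:384,:512]; k[np.hypot(xx-seed[0],yy-seed[1])>rad]=0
    return k
def cen(k):
    n,l,s,c=cv2.connectedComponentsWithStats(k.astype(np.uint8)); i=1+s[1:,4].argmax(); return c[i],s[i,4],l==i
MARK=np.array([[0,.093],[0,.024],[0,-.069]])
def tray(f,m,seeds,t=75):
    P=[]
    for s in seeds:
        g=f.max(2).astype(np.uint8); k=(g<t).astype(np.uint8)
        n,l,st,c=cv2.connectedComponentsWithStats(k,connectivity=4); i=l[s[1],s[0]]
        P.append(np.r_[ray(m,c[i],.003)[0],st[i,4]])
    P=np.array(P); A=P[:,:2]; a=A-A.mean(0); b=MARK-MARK.mean(0)
    yaw=np.arctan2((b[:,0]*a[:,1]-b[:,1]*a[:,0]).sum(),(b*a).sum())
    Rm=np.array([[np.cos(yaw),-np.sin(yaw)],[np.sin(yaw),np.cos(yaw)]]); o=A.mean(0)-Rm@MARK.mean(0)
    return o,yaw,P[:,2],((MARK@Rm.T+o)-A)*1000
def slot(o,yaw,i):
    return o+np.array([[np.cos(yaw),-np.sin(yaw)],[np.sin(yaw),np.cos(yaw)]])@MARK[i]
E
python3 - <<'E'
from h import *
import pickle
np.set_printoptions(precision=4,suppress=True)
m0,f0=pickle.load(open("w0.pkl","rb")); m1,f1=pickle.load(open("w1.pkl","rb"))
for t in (50,60,75): print("green",tray(f0,m0,[(203,93),(211,130),(221,177)],t))
print([f1[y,x] for x,y in [(210,103),(215,141),(222,187),(232,200),(208,190)]])
for t in (60,75,90): print("white",tray(f1,m1,[(210,103),(215,141),(222,187)],t))
def obj(n,f,m,seed,z,hue=None,s=110):
    if hue is None:
        hue=int(cv2.cvtColor(f,cv2.COLOR_BGR2HSV)[seed[1],seed[0],0])
    c,a,k=cen(blob(f,hue,seed,s)); print(n,hue,c,a,ray(m,c,z)[0]); return k
obj("yellow",f0,m0,(341,131),.0545)
obj("red",f0,m0,(325,300),.074); obj("red",f1,m1,(340,160),.074)
obj("blue",f0,m0,(293,262),.0545); obj("blue",f1,m1,(300,118),.0545)
k=obj("box",f0,m0,(290,70),.036)
# box top corners from hull
k=cv2.morphologyEx(k.astype(np.uint8),cv2.MORPH_CLOSE,np.ones((25,25))); ys,xs=np.nonzero(k)
r=cv2.minAreaRect(ray(m0,np.c_[xs,ys],.036).astype(np.float32)*1000); print("boxrect",r)
for n,m,f,cam in(("w1",m1,f1,None),("w0",m0,f0,None)):
    s=(343,62) if n=="w1" else (325,229)
    x,y=s; print("greycrop"); cv2.imwrite(f"pics/g_{n}.png",cv2.resize(f[y-40:y+40,x-40:x+40],(400,400),interpolation=cv2.INTER_NEAREST))
E
```

```text
green (array([0.597 , 0.0907]), np.float64(0.0), array([137734., 137734., 137734.]), array([[  0.,  77.],
       [  0.,   8.],
       [  0., -85.]]))
green (array([0.7282, 0.0512]), np.float64(0.0), array([69790., 69790., 69790.]), array([[  0.,  77.],
       [  0.,   8.],
       [  0., -85.]]))
green (array([0.5521, 0.1039]), np.float64(-1.6228307052801525), array([49429.,   457.,   733.]), array([[-121.3355,   41.903 ],
       [ 116.2392,  -68.0384],
       [   5.0963,   26.1354]]))
[array([99, 94, 92], dtype=uint8), array([92, 89, 87], dtype=uint8), array([49, 51, 48], dtype=uint8), array([46, 46, 44], dtype=uint8), array([178, 188, 186], dtype=uint8)]
white (array([ 0.6406, -0.1973]), np.float64(-1.3784670021354732), array([60900., 60900.,   468.]), array([[-12.5011,  -2.4344],
       [-80.2289, -15.6235],
       [ 92.73  ,  18.0579]]))
white (array([ 0.6699, -0.2015]), np.float64(-1.4345869345819557), array([48441., 48441.,   498.]), array([[-26.6651,  -3.6547],
       [-95.026 , -13.0241],
       [121.691 ,  16.6787]]))
white (array([ 0.6777, -0.2018]), np.float64(-1.4931414011934487), array([45978., 45978.,   691.]), array([[-30.659 ,  -2.3856],
       [-99.4511,  -7.7384],
       [130.1101,  10.1241]]))
yellow 28 [340.634  130.7135] 705 [0.6921 0.1778]
red 1 [324.9021 301.4766] 235 [ 0.6888 -0.1618]
red 1 [338.5396 167.3345] 278 [ 0.6891 -0.161 ]
blue 109 [293.0389 261.3996] 488 [ 0.6225 -0.0801]
blue 107 [301.2741 117.035 ] 715 [ 0.6232 -0.0785]
box 14 [295.207  74.498] 488 [0.6119 0.2685]
boxrect ((612.7230224609375, 260.5612487792969), (63.043479919433594, 39.4686279296875), 88.52549743652344)
greycrop
greycrop
```

```bash
cat >>h.py <<'E'
def flood(f,seed,tol=40):
    mk=np.zeros((386,514),np.uint8)
    cv2.floodFill(f.copy(),mk,tuple(seed),0,(tol,)*3,(tol,)*3,4|cv2.FLOODFILL_FIXED_RANGE|cv2.FLOODFILL_MASK_ONLY|(1<<8))
    return mk[1:-1,1:-1]
def tray(f,m,seeds,tol=40):
    P=[]
    for s in seeds:
        c,a,_=cen(flood(f,s,tol)); P.append(np.r_[ray(m,c,.003)[0],a])
    P=np.array(P); A=P[:,:2]; a=A-A.mean(0); b=MARK-MARK.mean(0)
    yaw=np.arctan2((b[:,0]*a[:,1]-b[:,1]*a[:,0]).sum(),(b*a).sum())
    Rm=np.array([[np.cos(yaw),-np.sin(yaw)],[np.sin(yaw),np.cos(yaw)]]); o=A.mean(0)-Rm@MARK.mean(0)
    return o,yaw,P[:,2],((MARK@Rm.T+o)-A)*1000
E
python3 - <<'E'
from h import *
import pickle
np.set_printoptions(precision=4,suppress=True)
m0,f0=pickle.load(open("w0.pkl","rb")); m1,f1=pickle.load(open("w1.pkl","rb"))
for t in (25,40,50): print("green",t,*tray(f0,m0,[(203,93),(211,130),(221,177)],t))
for t in (25,40,50): print("white",t,*tray(f1,m1,[(210,103),(215,141),(222,187)],t))
print("white/w0",*tray(f0,m0,[(216,240),(221,267),(226,300)],40))
c,a,k=cen(blob(f0,14,(296,85),110,60,45)); 
k=cv2.morphologyEx(k.astype(np.uint8),cv2.MORPH_CLOSE,np.ones((25,25))); ys,xs=np.nonzero(k)
print("boxrect",cv2.minAreaRect(ray(m0,np.c_[xs,ys],.036).astype(np.float32)*1000),cv2.minAreaRect(ray(m0,np.c_[xs,ys],.018).astype(np.float32)*1000))
l=nets.silhouettes("wrist","tube_grey")
print([(d["p"],cen(d["mask"])[:2]) for d in l])
im=f0[50:120,260:360]; a=cv2.resize(im,(700,490),interpolation=cv2.INTER_NEAREST); cv2.imwrite("pics/c0.png",a)
E
```

```text
green 25 [0.4644 0.156 ] 0.18423843483782398 [252. 563. 398.] [[ -1.1539   6.4625]
 [ -1.2424   6.1961]
 [  2.3963 -12.6587]]
green 40 [0.4654 0.1494] 0.1827217479581709 [261. 581. 787.] [[ 0.1076 -0.2488]
 [-0.0056 -0.5505]
 [-0.102   0.7993]]
green 50 [0.4612 0.1385] 0.10564214469593683 [   264.    588. 149600.] [[  3.0647 -10.0197]
 [ -2.2986 -11.2143]
 [ -0.7661  21.234 ]]
white 25 [ 0.4722 -0.152 ] 0.10151647920760853 [229. 524. 498.] [[ 0.3765 -3.3883]
 [ 0.2998 -3.4798]
 [-0.6764  6.8681]]
white 40 [ 0.4717 -0.1486] 0.10240630186284048 [233. 532. 691.] [[-0.0127 -0.0292]
 [ 0.0223  0.0487]
 [-0.0096 -0.0194]]
white 50 [ 0.4717 -0.1486] 0.10214030261222677 [235. 532. 707.] [[ 0.017  -0.0478]
 [-0.0239  0.0265]
 [ 0.0068  0.0213]]
white/w0 [ 0.472 -0.149] 0.10202370433211261 [143. 328. 434.] [[-0.0744  0.2515]
 [ 0.0585  0.2561]
 [ 0.0159 -0.5077]]
boxrect ((612.4902954101562, 251.52047729492188), (81.13101196289062, 39.4686279296875), 88.52549743652344) ((615.10400390625, 252.55250549316406), (84.00804138183594, 40.86833953857422), 88.52557373046875)
[(0.84, (array([336.8078,  63.4459]), np.int32(536)))]
```

View pics/g_w1.png

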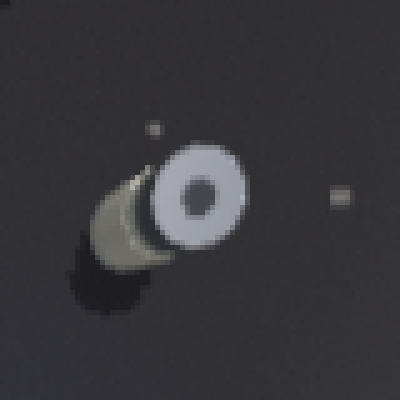

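View pics/c0.png

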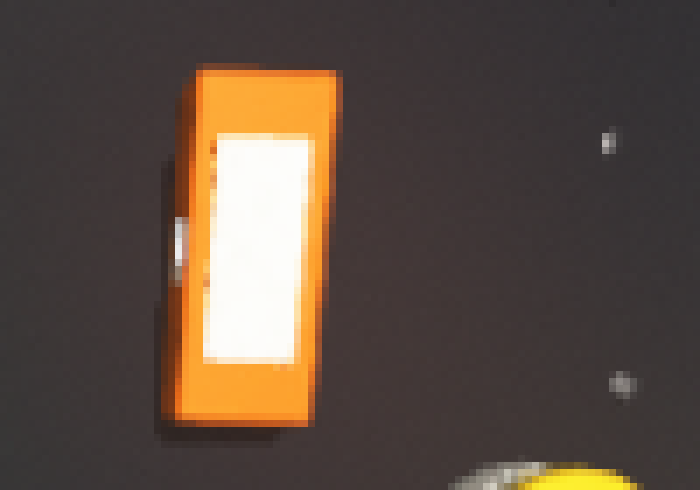

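```bash
python3 - <<'E'
from h import *
import pickle
np.set_printoptions(precision=4,suppress=True)
m0,f0=pickle.load(open("w0.pkl","rb")); m1,f1=pickle.load(open("w1.pkl","rb"))
S={"scene":([(238,177),(231,187),(222,201)],[(188,223),(178,238),(160,258)],dict(red=(239,254,1),blue=(233,232,108),yellow=(296,194,28))),
"side":([(212,184),(219,201),(231,223)],[(233,267),(242,290),(254,325)],dict(red=(335,270,1),blue=(298,250,108),yellow=(295,175,28)))}
for c,(g,w,o) in S.items():
    f=cv2.imread(f"pics/{c}0.png"); m=model(c)
    for t in (30,45): print(c,*tray(f,m,g,t)); print(c,*tray(f,m,w,t))
    for n,s in o.items():
        z=.074 if n=="red" else .0545
        cc,a,_=cen(blob(f,s[2],s[:2],110,60,14)); print(n,a,ray(m,cc,z)[0])
print("grey w1",ray(m1,(342.5,60.7),.084))
y,x=229,325
c,a,_=cen(flood(f0,(328,224),40)); print("grey w0",c,a,ray(m0,c,.084))
P=np.array([[196,70],[341,70],[315,424],[181,421],[217,135],[314,135],[298,362],[203,362]])/7+[259.5,49.5]
W=ray(m0,P,.036); print(W, W[:4].mean(0),W[4:].mean(0))
for a,b in((3,0),(2,1),(7,4),(6,5)): d=W[b]-W[a]; print("yaw",np.arctan2(-d[0],d[1]),np.hypot(*d))
E
```

```text
scene [0.4661 0.1495] 0.1784182057686892 [ 29.  93. 166.] [[-0.0515 -0.2544]
 [ 0.206  -0.2015]
 [-0.1545  0.456 ]]
scene [ 0.4721 -0.1498] 0.09925107016328494 [ 45. 144. 268.] [[ 0.0119 -0.3133]
 [ 0.0367 -0.0306]
 [-0.0486  0.3438]]
scene [0.4657 0.15  ] 0.18049219816992806 [ 34.  95. 173.] [[ 0.1307 -0.4367]
 [-0.0841 -0.0258]
 [-0.0466  0.4626]]
scene [ 0.4722 -0.1498] 0.0975049197318896 [ 46. 150. 271.] [[ 0.1723 -0.0653]
 [-0.2522 -0.3759]
 [ 0.0799  0.4412]]
red 138 [ 0.6884 -0.1597]
blue 232 [ 0.6214 -0.0773]
yellow 179 [0.6904 0.1796]
side [0.4657 0.1476] 0.176767960953777 [ 56. 170. 304.] [[-0.0565 -0.1571]
 [ 0.2127 -0.366 ]
 [-0.1562  0.5231]]
side [ 0.4718 -0.151 ] 0.103039186630106 [ 93. 279. 524.] [[ 0.1882 -0.8469]
 [-0.195   0.191 ]
 [ 0.0068  0.6559]]
side [0.4657 0.1475] 0.18060108018560275 [ 61. 179. 318.] [[-0.0155 -0.1719]
 [ 0.1146 -0.1798]
 [-0.099   0.3517]]
side [ 0.4715 -0.1507] 0.10375160513417174 [ 98. 296. 541.] [[ 0.0927 -0.6562]
 [-0.0303 -0.1176]
 [-0.0625  0.7738]]
red 154 [ 0.6889 -0.1606]
blue 305 [ 0.6226 -0.079 ]
yellow 207 [0.6914 0.1774]
grey w1 [[0.6753 0.0045]]
grey w0 [326.2333 229.7   ] 150 [[0.6747 0.0043]]
[[0.598  0.2913]
 [0.6323 0.2914]
 [0.6311 0.2113]
 [0.5976 0.212 ]
 [0.6036 0.2773]
 [0.6268 0.2773]
 [0.626  0.226 ]
 [0.6025 0.2259]] [0.6147 0.2515] [0.6147 0.2516]
yaw -0.005226638421682801 0.07936259089922615
yaw -0.015480258331769239 0.08008702796966176
yaw -0.022056683129496088 0.05136388150447729
yaw -0.015867540577544886 0.051357209281777345
```

```bash
cat >>h.py <<'E'
GREEN=(np.array([.4656,.1492]),.181); WHITE=(np.array([.4719,-.1495]),.102)
H=.19
def pick(xy,yaw,z,w):
    p=[*xy,H]; Q,_=best_q(p,yaw); eoat.set_gripper(w); ctrl.move_ptp(p,Q)
    hit=ctrl.move_linear([*xy,z],speed=.12,f_stop=8); eoat.set_gripper(0.0); s=sense()
    print("grip",hit,s["tool_pos"].round(4),s["gripper_width"].round(4),s["grip_force"],s["clock"])
    ctrl.move_linear([*xy,H],speed=.15); s=sense(); print("lift",s["gripper_width"].round(4),s["grip_force"],s["contact_force"].round(2))
def place(xy,yaw,z,w):
    p=[*xy,H]; Q,_=best_q(p,yaw); ctrl.move_ptp(p,Q); ctrl.hold(.2)
    ctrl.move_linear([*xy,z+.010],speed=.12); ctrl.hold(.2)
    hit=ctrl.move_linear([*xy,z+.0025],speed=.02,f_stop=3); s=sense()
    print("down",hit,s["tool_pos"].round(4),s["contact_force"].round(2)); eoat.set_gripper(w); ctrl.hold(.2)
    ctrl.move_linear([*xy,H],speed=.15); print("clock",sense()["clock"])
E
python3 - <<'E'
from h import *
pick((.6888,-.1610),0,.053,.058)
place(slot(*GREEN,0),GREEN[1],.053,.055)
cv2.imwrite("pics/s1.png",eyes.grab_frame("side")); f=eyes.grab_frame("wrist"); m=model("wrist"); cv2.imwrite("pics/w2.png",f)
print(slot(*GREEN,0),[(d["xyz"],d["p"]) for d in nets.spot_point("wrist","tube_red")])
E
```

```text
Traceback (most recent call last):
  File "h.py", line 54, in pick
    print("grip",hit,s["tool_pos"].round(4),s["gripper_width"].round(4),s["grip_force"],s["clock"])
                                            ^^^^^^^^^^^^^^^^^^^^^^^^
AttributeError: 'float' object has no attribute 'round'
```

```bash
sed -i 's/s\["gripper_width"\].round(4)/round(s["gripper_width"],4)/g' h.py
python3 - <<'E'
from h import *
s=sense(); print(s["tool_pos"],s["gripper_width"],s["grip_force"],s["contact_force"],s["clock"])
if 0.025<s["gripper_width"]<.032:
    ctrl.move_linear([.6888,-.161,H],speed=.15)
    place(slot(*GREEN,0),GREEN[1],.053,.055)
    cv2.imwrite("pics/s1.png",eyes.grab_frame("side")); m=model("wrist"); f=eyes.grab_frame("wrist"); cv2.imwrite("pics/w2.png",f)
    print(slot(*GREEN,0),[(d["xyz"],d["p"]) for d in nets.spot_point("wrist","tube_red")])
    import pickle; pickle.dump((m,f),open("w2.pkl","wb"))
E
```

```text
[ 0.68954029 -0.16133729  0.05409828] 0.02744175528524386 59.38708484172821 [ 0.86705664 -0.10782949  2.46540092] 9.65
down True [0.4491 0.241  0.057 ] [-0.41  0.21  4.57]
clock 16.0167
[0.44885876 0.24068077] [([0.4467, 0.2407, 0.0035], 0.92)]
```

View pics/w2.png

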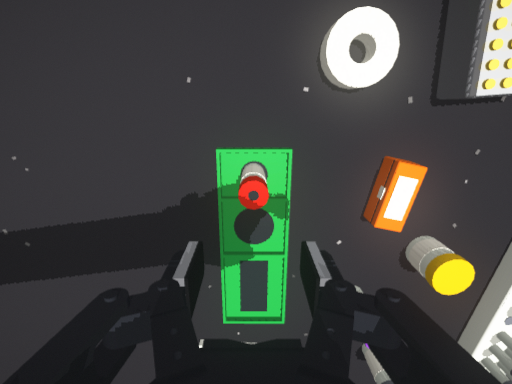

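```bash
python3 - <<'E'
from h import *
import pickle
m,f=pickle.load(open("w2.pkl","rb")); c,a,_=cen(blob(f,1,(254,192),110,60,25)); print("red",c,a,ray(m,c,.077),slot(*GREEN,0))
c,a,_=cen(blob(f,28,(448,270),110,60,35)); print("yellow",c,a,ray(m,c,.0545))
pick((.6917,.1778),0,.033,.077)
E
```

```text
red [252.98125837 192.26372155] 747 [[0.44783558 0.24067329]] [0.44885876 0.24068077]
yellow [449.61063041 273.8881335 ] 1618 [[0.69262391 0.17699517]]
grip False [0.6924 0.1779 0.0341] 0.0464 61.65578484535217 19.3417
lift 0.0463 61.40302777290344 [-0.57 -0.14 -1.68]
```

```bash
python3 - <<'E'
from h import *
place(slot(*GREEN,1),GREEN[1],.033,.072)
m=model("wrist"); f=eyes.grab_frame("wrist"); cv2.imwrite("pics/w3.png",f); cv2.imwrite("pics/s3.png",eyes.grab_frame("side"))
print(slot(*GREEN,1),[(d["xyz"],d["p"]) for d in nets.spot_point("wrist","pot_yellow")])
import pickle; pickle.dump((m,f),open("w3.pkl","wb"))
E
```

```text
down True [0.4614 0.173  0.0369] [0.04 0.23 5.08]
clock 25.3417
[0.46127968 0.17280794] [([0.4575, 0.1723, 0.0036], 0.94)]
```

View pics/w3.png

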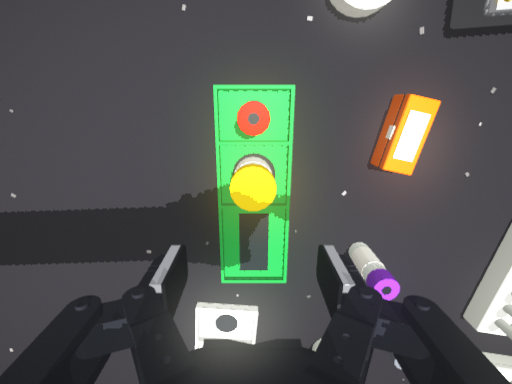

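```bash
python3 - <<'E'
from h import *
pick((.6750,.0044),0,.053,.058)
g=sense()["gripper_width"]
assert .024<g<.032
place(slot(*WHITE,0),WHITE[1],.053,.055)
pick((.6228,-.0790),0,.033,.077)
assert .042<sense()["gripper_width"]<.05
place(slot(*WHITE,1),WHITE[1],.033,.072)
m=model("wrist"); f=eyes.grab_frame("wrist"); cv2.imwrite("pics/w4.png",f)
import pickle; pickle.dump((m,f),open("w4.pkl","wb"))
E
```

```text
grip False [0.6759 0.0043 0.054 ] 0.0275 59.14303779602051 28.5167
lift 0.0274 58.978005051612854 [ 0.06  0.22 -1.36]
down True [ 0.4628 -0.0569  0.0569] [-0.1  -0.22  3.98]
clock 34.0667
grip False [ 0.6236 -0.0792  0.034 ] 0.0464 61.4781653881073 36.95
lift 0.0463 61.37198209762573 [ 0.11 -0.8  -1.62]
down True [ 0.4697 -0.1255  0.0369] [-0.5   0.14  4.45]
clock 42.7167
```

View pics/w4.png

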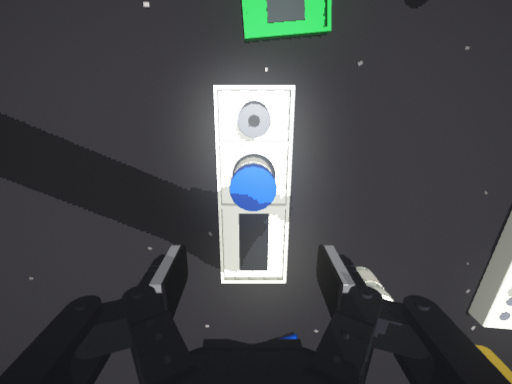

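Grey tube at (254,120) and blue pot at (253,187) stand in the white tray; the oblong at (254,242) is free. Now the box.

```bash
python3 - <<'E'
from h import *
pick((.6147,.2515),-.015,.009,.065)
assert .03<sense()["gripper_width"]<.037
place(slot(*WHITE,2),WHITE[1],.009,.055)
p=[.48,-.15,.36]; Q,_=best_q(p,WHITE[1]); ctrl.move_ptp(p,Q); ctrl.hold(.2)
m=model("wrist"); f=eyes.grab_frame("wrist"); cv2.imwrite("pics/w5.png",f); cv2.imwrite("pics/s5.png",eyes.grab_frame("side"))
import pickle; pickle.dump((m,f),open("w5.pkl","wb")); print(sense()["clock"])
E
python3 -c "
import cv2;a=cv2.imread('pics/s5.png')[150:370,150:400];cv2.imwrite('pics/s5c.png',cv2.resize(a,None,fx=2.7,fy=2.7,interpolation=cv2.INTER_CUBIC))"
```

```text
grip False [0.6154 0.2517 0.0098] 0.0329 60.81901967525482 46.55
lift 0.0331 60.49845725297928 [-1.24 -0.63 -0.45]
down True [ 0.4792 -0.2181  0.0127] [-0.39  0.91  4.85]
clock 53.9083
54.9667
```

View pics/w5.png

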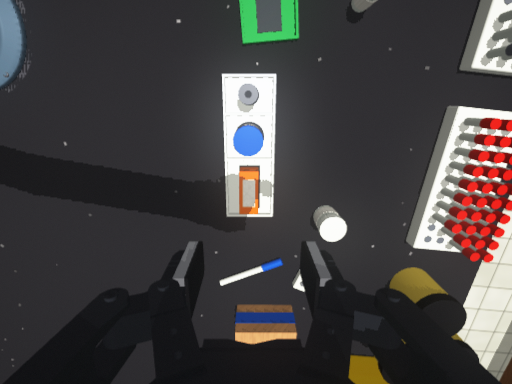

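View pics/s5c.png

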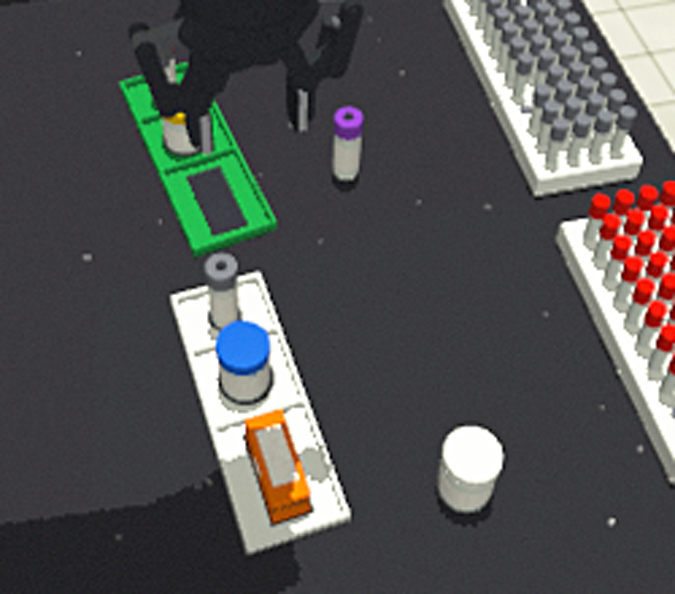

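Both trays look right: box (249,190), pot (248,139) and grey tube (248,94) in the wrist view. One numeric check next.

```bash
python3 - <<'E'
from h import *
import pickle
np.set_printoptions(precision=4,suppress=True)
m,f=pickle.load(open("w5.pkl","rb"))
k=cv2.morphologyEx(blob(f,12,(249,190),110,40,35),cv2.MORPH_CLOSE,np.ones((19,19))); ys,xs=np.nonzero(k)
r=cv2.minAreaRect(ray(m,np.c_[xs,ys],.036).astype(np.float32)*1000); print("box",r,slot(*WHITE,2),np.degrees(WHITE[1]))
c,a,_=cen(blob(f,108,(248,139),110,40,25)); print("blue",ray(m,c,.0575),slot(*WHITE,1))
c,a,_=cen(flood(f,(243,94),40)); print("grey",c,a,ray(m,c,.087),slot(*WHITE,0))
m,f=pickle.load(open("w3.pkl","rb"))
c,a,_=cen(blob(f,28,(253,187),110,40,35)); print("yellow",ray(m,c,.0575),slot(*GREEN,1))
E
```

```text
box ((477.6375427246094, -215.2113037109375), (34.302642822265625, 84.90425109863281), 5.824069976806641) [ 0.4789 -0.2181] 5.844169510334397
blue [[ 0.4684 -0.125 ]] [ 0.4695 -0.1256]
grey [246.7085  97.1131] 398 [[ 0.461  -0.0618]] [ 0.4624 -0.057 ]
yellow [[0.4602 0.1721]] [0.4613 0.1728]
```

```bash
python3 -c "
from h import *
print(ticket.close_job(), sense()['clock'])"
```

```text
the job is handed in; nothing more can be done
the job is handed in; nothing more can be done
```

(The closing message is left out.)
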